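# Slide the serving board out over the edge

### The job

Push the rectangular bamboo serving board, with the little sauce dish standing on it, away from you across the low dark stand until 4 cm of the board sticks out past the stand's far long edge, square to that edge, so that the next person can get a hand under it. Only slide it with your fingertips: never lift or tip the board or the dish, keep the dish where it stands on the board, leave everything else in its place, and finish with the hand clear.

Things in the scene. Friction and masses are not known exactly. Their poses are not given: they have to be found in the camera images.
- stand: low dark wooden serving stand, fixed: flat top 280 mm deep (along its x) by 520 mm wide (along its y), 50 mm high. Origin at the centre of its underside, on the table; its top is at z = +50 mm. Its x axis points away from the robot, square to the far long edge. Well clear of its left end stands a fixed stockpot (172 mm high), of its right end a fixed caddy with an upright spatula (220 mm high)
- stand_edge (a point): midpoint of the stand's far long top edge (140 mm from the stand's centre along its x, 50 mm above the table); axes as the stand's: x points outward over the edge, y along the edge
- board: loose thin rectangular bamboo serving board, 130 mm long (its x) by 100 mm wide (its y), 9 mm thick, about 0.14 kg, lying flat on the stand's left or right half. Origin at the centre of its underside; its x axis points towards the far long edge of the stand, at first up to about 17 degrees askew to it. It slides with ordinary wood-on-wood friction
- board_front (a point): midpoint of the board's leading (far) short edge, on its top face: 65 mm ahead of the board's origin along its x, 9 mm above the board's underside
- dish: small white ceramic sauce dish, 60 mm across and 22 mm high, about 0.06 kg, standing loose near the middle of the board. Origin at the centre of its underside. It stays on the board and rides along when the board is slid at a calm speed
- round_mat: loose round bamboo mat, 100 mm across, 9 mm thick, on the other half of the stand; to be left alone. Origin at the centre of its underside
- pepper: small glass pepper jar, 32 mm across, 45 mm high, loose on the stand between board and mat; to be left alone. Origin at the centre of its underside
- spoon_rest: white ceramic spoon rest, 90 mm round with a flat tail reaching 95 mm from its centre, 16 mm high, loose on the table; to be left alone. Origin under the round part
- scoop: yellow plastic scoop, 180 mm long, 64 mm high, lying loose on the table; to be left alone. Origin at the table under the middle of its length
- pot_lid: stainless pot lid with a black knob, 226 mm across, 42 mm high, loose on the table; to be left alone. Origin at the centre of its underside
Mind the look-alikes: they are no part of the job. Several things have the shape of the dish; the one meant has the colours described above.

How it is judged (in metres and radians):
At the end, for the whole second after the job is handed in: Board flat and still on the stand, its leading edge 30 to 50 mm beyond the stand's far edge and within 8 degrees of square to it; dish upright on the board within 32 mm of its centre; mat, pepper jar, spoon rest, scoop and lid within 20 mm of their starts (x of board_front in the frame of stand_edge between 0.03 and 0.05 m and angle between the x axis of board and the x axis of stand, either way round below 0.14 rad and z of board in the frame of stand between 0.046 and 0.054 m and angle between board's own z axis and vertical below 0.04 rad and linear speed of board below 0.01 m/s and angle between dish's own z axis and vertical below 0.1 rad and horizontal distance between dish and board below 0.032 m and z of dish in the frame of board between 0.005 and 0.014 m and distance of each of round_mat, pepper, spoon_rest, scoop, pot_lid from where it was at the start of the episode below 0.02 m); the robot touches nothing.
It fails at once if the board is lifted off the stand or tipped (z of board in the frame of stand above 0.062 m or angle between board's own z axis and vertical above 0.15 rad).
It fails at once if the dish is lifted off the board, tipped or knocked off it (z of dish in the frame of board above 0.02 m or angle between dish's own z axis and vertical above 0.3 rad or horizontal distance between dish and board above 0.05 m).
It fails at once if another thing is moved or lifted by more than 20 mm (distance of any of round_mat, pepper, spoon_rest, scoop, pot_lid from where it was at the start of the episode above 0.02 m).
It also fails if it takes over 38 s, if anything falls off the work surface, if the arm or the gripper's body presses on something with over 40 N, if the wrist force passes 120 N, or if a joint passes its speed limit or range.

### The arm

A 6-joint arm with a two-finger parallel gripper is mounted at the origin on the work surface. World frame = base frame: x ahead of the robot, y to its left, z up, the work surface at z = 0. Lengths are in m, angles in degrees, forces in N, time in s.
With the tool pointing down it reaches from about 0.25 to 0.725 m from the base axis. Payload 9.7 kg.
Tool frame: the origin (TCP) lies at the very end of the fingers, on their centre line; the grasp point (between the pads) lies 19 mm behind it; z points along the fingers, y is the line along which they close (so a half turn about z gives the same grasp; the last joint's range is limited). The gripper opens to 85 mm and grips with 20 to 120 N. Pads are 22 mm wide; open, the fingers measure 114 mm over their backs; the gripper's body (76 mm by 85 mm) begins 54 mm behind the grasp point. The pads swing forward as they close: fully open they stand 13 mm farther back than shut.
Start: joints at [70.359, 4.979, 10.078, 95.1, 0, 90], TCP at [0.185, 0.518, 0.231] pointing down, gripper open.
Joint ranges: [-179.16, 179.16], [-48.56, 103.87], [-65.8, 70.77], [-126.05, 130.52], [-82.76, 87.17], [-180, 180]. Speed limits (degrees/s): [127.2, 127.2, 147.25, 180, 180, 180].

### API

Orientations are given as [roll, pitch, yaw] about the fixed x, y, z axes, in that order (R = Rz(yaw) Ry(pitch) Rx(roll)).
In Python, from workcell import telemetry, optics, workorder gives the robot as it stands.
- The arm moves only by the shell command python3 -m handwheel 'ROWS' [FORCE]. ROWS is JSON, a list of rows, each an object of numbers: "tx", "ty", "tz": the shift along the tool's x, y, z in m; "ax", "ay", "az": the turn, a rotation vector about the tool's x, y, z in degrees; "jaw": the gripper command: -1 is shut, 1 is fully open, values between are in proportion. A call has exactly 10 rows; each row shifts and turns the commanded pose from where the row before left it, along the tool's axes as they then stand; what a row does not reach is not made up. A row lasts 1/8 s, in which the tool goes at most 62.5 mm and 10.7 degrees, less where a joint would pass 70% of its speed; a pose out of reach is approached as far as the arm can. A call is refused whole if a number of a shift passes 0.0625 or a number of a turn 10.7, either way. A call with a gripper value outside its range is refused whole. The fingers move at their own pace and stop on an object; FORCE is the grip in N (left out, the last holds). Time passes only in rows, so rows that do not move let the fingers close, or fill a call up. It gives the time, the measured TCP pose, the force, the opening and the grip force at its end, in the units of the state.
- telemetry.get_obs(): the state, without advancing time (a new reading comes with each control period).
- optics.camera(name): name is "side" or "top" or "wrist"; returns a dict with "color" (480x640x3 uint8, red, green, blue), "K" (3x3 intrinsics, pixels), "extrinsics" (4x4, takes a point from camera to world coordinates); the wrist camera has in their place "mount" (4x4, takes a point from camera to tool coordinates, whose origin is the TCP and whose axes are the flange's). Camera axes: x right, y down, z forward; pixel columns grow to the right and rows downward; lengths in m; the calibration is good to about 2 mm. A picture is of the moment at which its call begins: read the wrist's pose just before it. There is no depth.
- workorder.job_done(): hands the job in; it is judged then, once.
The state is a dict: "time": time; "q": joint angles; "qd": joint speeds; "joint_efforts": joint torques, N m; "ee_pos": TCP position; "tcp_rot": TCP orientation; "wrist_force": force on the tool from outside, world axes, zero at the start; "torque": the same for the moment, N m; "opening": finger opening in m; "grasp_force": force on a finger pad.
Only numpy, scipy, OpenCV 4.12 (cv2) and the standard library are available. Lean on these libraries where they do the work, as an engineer would, in place of code of your own. Each camera call takes 0.05 s, during which the arm holds its last target. There are 200 camera calls.

## Working session

There is one attempt and no reset: what is moved stays moved. The work goes in short steps, Python scripts to look and compute and a shell command to move; the robot and the scene stay as the last step left them, time stands still between calls to the robot, and variables do not carry over. Pictures are saved under pics/ and viewed, at most 12 in all, crops included, and the job is handed in when it is done.

```bash
mkdir -p pics
python3 - <<'E'
from workcell import telemetry, optics
import cv2,numpy as np
o=telemetry.get_obs();print({k:np.round(v,3).tolist() for k,v in o.items()})
for n in("top","side"):
    c=optics.camera(n);cv2.imwrite(f"pics/{n}0.png",c["color"][:,:,::-1]);print(n,np.round(c["K"],1).tolist(),np.round(c["extrinsics"],4).tolist())
E
```

```text
{'time': 0.0, 'q': [70.358, 5.011, 10.034, 95.1, -0.0, 89.998], 'qd': [-0.004, -0.013, -0.004, -0.056, 0.012, 0.04], 'joint_efforts': [0.0, -52.04, 46.48, 0.016, 0.0, -0.0], 'ee_pos': [0.185, 0.518, 0.231], 'tcp_rot': [-179.923, 0.0, 160.361], 'wrist_force': [-0.361, -0.018, 0.897], 'torque': [-0.026, 0.004, 0.006], 'grasp_force': 0.0, 'opening': 0.086}
top [[498.3, 0.0, 325.1], [0.0, 498.3, 243.2], [0.0, 0.0, 1.0]] [[-0.001, -0.9984, 0.0564, 0.4259], [-1.0, 0.0009, -0.0013, 0.0106], [0.0012, -0.0564, -0.9984, 1.2223], [0.0, 0.0, 0.0, 1.0]]
side [[486.6, 0.0, 316.7], [0.0, 486.6, 234.4], [0.0, 0.0, 1.0]] [[-0.9992, -0.013, 0.039, 0.4321], [-0.0391, 0.5936, -0.8038, 0.9158], [-0.0127, -0.8046, -0.5936, 0.7128], [0.0, 0.0, 0.0, 1.0]]
```

View pics/top0.png

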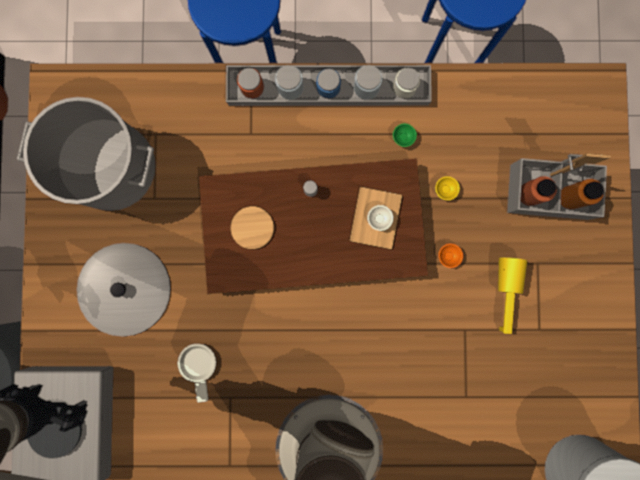

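View pics/side0.png

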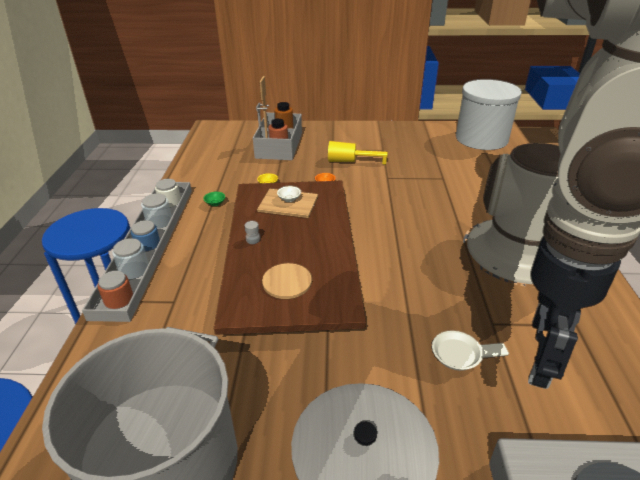

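The top view shows the dark stand with corners near (201,177), (416,160), (428,278) and (208,293). The bamboo board is on its right half, about (351..402, 187..249), and the round mat is at (252,228) and the pepper jar at (310,188). Dish candidates are white (380,218) on the board, green (404,135), yellow (447,188) and orange (451,256). The white one on the board fits the description. I'll measure it and confirm in a crop.

```bash
cat > h.py <<'E'
import cv2,numpy as np
from workcell import telemetry, optics
def ray(K,E,uv,z):
    d=E[:3,:3]@np.linalg.solve(K,[uv[0],uv[1],1.]);o=E[:3,3];return o+d*(z-o[2])/d[2]
def quad(mask):
    cs,_=cv2.findContours(mask,cv2.RETR_EXTERNAL,cv2.CHAIN_APPROX_NONE)
    c=max(cs,key=cv2.contourArea);return c,cv2.minAreaRect(c)
def measure(save=None):
    c=optics.camera("top");im=c["color"];K,E=np.array(c["K"]),np.array(c["extrinsics"])
    roi=np.zeros(im.shape[:2],np.uint8);roi[145:305,185:440]=255
    hsv=cv2.cvtColor(im,cv2.COLOR_RGB2HSV);H,S,V=cv2.split(hsv)
    st=((V<110)&(S>60)&(roi>0)).astype(np.uint8)*255
    st=cv2.morphologyEx(st,cv2.MORPH_OPEN,np.ones((5,5)))
    hull=cv2.convexHull(quad(st)[0])
    inner=cv2.erode(cv2.fillConvexPoly(np.zeros_like(roi),hull,255),np.ones((5,5)))
    bd=((V>125)&(inner>0)).astype(np.uint8)*255; bd[:,:330]=0
    bd=cv2.morphologyEx(bd,cv2.MORPH_CLOSE,np.ones((5,5)));
    dish=((S<60)&(V>130)&(roi>0)).astype(np.uint8)*255; dish[:,:330]=0
    r=dict(im=im,K=K,E=E,stand=cv2.approxPolyDP(hull,8,True)[:,0],hull=hull,bc=quad(bd)[0],br=quad(bd)[1],dr=cv2.minEnclosingCircle(quad(dish)[0]))
    return r
E
python3 - <<'E'
from h import *
r=measure();K,E=r["K"],r["E"]
print("stand px",r["stand"].tolist());W=lambda u,z:ray(K,E,u,z)
for u in r["stand"]:print(W(u,.05).round(4))
print("board",r["br"])
b=np.array([W(u,.059)[:2] for u in r["bc"][:,0]],np.float32);rb=cv2.minAreaRect(b);print(rb,cv2.boxPoints(rb).round(4).tolist())
print("dish",r["dr"],W(r["dr"][0],.075).round(4))
hs=cv2.minAreaRect(np.array([W(u,.05)[:2] for u in r["hull"][:,0]],np.float32));print(hs,cv2.boxPoints(hs).round(4).tolist())
im=r["im"].copy();cv2.drawContours(im,[r["bc"]],-1,(0,255,0),1);cv2.drawContours(im,[r["hull"]],-1,(255,0,255),1)
cv2.imwrite("pics/crop1.png",cv2.resize(im[140:310,190:460,::-1],None,fx=2.9,fy=2.9,interpolation=cv2.INTER_CUBIC))
E
```

```text
stand px [[185, 145], [415, 159], [427, 171], [437, 277], [207, 293], [185, 214]]
[0.7266 0.3427 0.05  ]
[ 0.6924 -0.2049  0.05  ]
[ 0.6636 -0.2331  0.05  ]
[ 0.4122 -0.2535  0.05  ]
[0.3754 0.286  0.05  ]
[0.5614 0.3403 0.05  ]
board ((375.37811279296875, 217.379638671875), (43.198307037353516, 55.70808792114258), 10.954063415527344)
((0.5521538853645325, -0.10866929590702057), (0.10105980187654495, 0.13140788674354553), 78.82340240478516) [[0.4778999984264374, -0.14550000429153442], [0.6068000197410583, -0.17100000381469727], [0.6263999938964844, -0.07180000096559525], [0.4975000023841858, -0.04639999940991402]]
dish ((380.0, 217.5), 13.009712219238281) [ 0.55   -0.1178  0.075 ]
((0.5520870089530945, 0.04420700669288635), (0.35777249932289124, 0.591770350933075), 0.8495814204216003) [[0.36880001425743103, 0.33739998936653137], [0.3776000142097473, -0.25429999828338623], [0.7353000044822693, -0.24899999797344208], [0.7265999913215637, 0.3427000045776367]]
```

View pics/crop1.png

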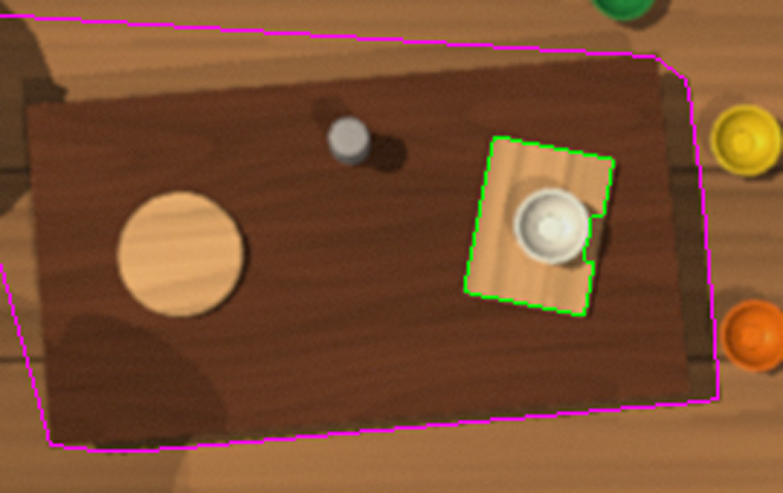

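The crop confirms it: a white ceramic dish on the bamboo board at crop (552,226), and the coloured dishes stand on the table. The stand's top-face corners in the crop are about (28,104), (657,62), (690,402) and (50,445); the magenta hull wrongly took in shadow. I'll compute the stand frame from these corners and start the transfer, turning the tool square to the stand.

```bash
cat >> h.py <<'E'
def frame(K,E):
    c=[ray(K,E,np.array(p)/2.9+[190,140],.05)[:2] for p in((28,104),(657,62),(690,402),(50,445))]
    fl,fr,nr,nl=c;ey=(fl-fr+nl-nr);ey/=np.linalg.norm(ey);ex=np.array([ey[1],-ey[0]])
    ctr=sum(c)/4;return ctr+.14*ex,ex,ey,c
def board(r,edge,ex,ey):
    b=np.array([ray(r["K"],r["E"],u,.059)[:2] for u in r["bc"][:,0]],np.float32)
    box=cv2.boxPoints(cv2.minAreaRect(b));return np.c_[(box-edge)@ex,(box-edge)@ey]
E
python3 - <<'E'
from h import *
r=measure();e,ex,ey,c=frame(r["K"],r["E"]);print(np.round(c,4).tolist(),"edge",e.round(4),"yaw",np.degrees(np.arctan2(ex[1],ex[0])))
print("board in edge frame",board(r,e,ex,ey).round(4).tolist())
p=telemetry.get_obs()["ee_pos"][:2]-e;print("tcp",(p@ex).round(4),(p@ey).round(4))
E
python3 -m handwheel '[{"az":-7.8,"jaw":0},{"az":-7.8,"jaw":0},{"az":-7.8,"jaw":0},{"ty":-0.04,"tx":-0.01,"jaw":0},{"ty":-0.04,"tx":-0.01,"jaw":0},{"ty":-0.05,"tx":-0.01,"jaw":0},{"ty":-0.05,"tx":-0.01,"jaw":0},{"ty":-0.05,"tx":-0.01,"jaw":0},{"ty":-0.04,"tx":-0.01,"jaw":0},{"jaw":0}]'
python3 -c "
from workcell import telemetry;o=telemetry.get_obs();print(o['q'],o['ee_pos'],o['tcp_rot'])"
```

```text
[[0.6523, 0.3068], [0.6867, -0.2085], [0.4084, -0.2321], [0.3743, 0.2854]] edge [0.6702 0.0472] yaw 3.7935289393985756
board in edge frame [[-0.2046, -0.1795], [-0.0777, -0.2134], [-0.0516, -0.1158], [-0.1785, -0.0819]]
tcp -0.4531 0.5018
[7.03601017e+01 4.99907368e+00 1.00536295e+01 9.51014224e+01
 7.53836642e-04 9.00005263e+01] [0.18480792 0.51787067 0.23087023] [-1.79953133e+02 -7.53405925e-04  1.60359575e+02]$[0]: bad value
```

```bash
python3 -m handwheel '[{"tx":0,"ty":0,"tz":0,"ax":0,"ay":0,"az":-7.8,"jaw":0},{"tx":0,"ty":0,"tz":0,"ax":0,"ay":0,"az":-7.8,"jaw":0},{"tx":0,"ty":0,"tz":0,"ax":0,"ay":0,"az":-7.8,"jaw":0},{"tx":-0.01,"ty":-0.04,"tz":0,"ax":0,"ay":0,"az":0,"jaw":0},{"tx":-0.01,"ty":-0.04,"tz":0,"ax":0,"ay":0,"az":0,"jaw":0},{"tx":-0.01,"ty":-0.05,"tz":0,"ax":0,"ay":0,"az":0,"jaw":0},{"tx":-0.01,"ty":-0.05,"tz":0,"ax":0,"ay":0,"az":0,"jaw":0},{"tx":-0.01,"ty":-0.05,"tz":0,"ax":0,"ay":0,"az":0,"jaw":0},{"tx":-0.01,"ty":-0.04,"tz":0,"ax":0,"ay":0,"az":0,"jaw":0},{"tx":0,"ty":0,"tz":0,"ax":0,"ay":0,"az":0,"jaw":0}]'
python3 -c "
from workcell import telemetry;o=telemetry.get_obs();print(o['q'].round(1),o['ee_pos'],o['tcp_rot'])"
```

```text
time: 1.45
ee_pos: [0.263, 0.2508, 0.2317]
tcp_rot: [180.0, 0.1, -176.4]
wrist_force: [-0.2, 0.9, -1.2]
opening: 0.0427
grasp_force: 0.0
[ 43.7 -20.3 -12.4  97.8  -0.   40.1] [0.26295558 0.25077003 0.23169745] [ 1.79966479e+02  5.87035173e-02 -1.76440121e+02]
```

```bash
python3 -m handwheel '[{"tx":-0.017,"ty":-0.041,"tz":0,"ax":0,"ay":0,"az":0,"jaw":0},{"tx":-0.017,"ty":-0.041,"tz":0,"ax":0,"ay":0,"az":0,"jaw":0},{"tx":-0.017,"ty":-0.041,"tz":0,"ax":0,"ay":0,"az":0,"jaw":0},{"tx":-0.017,"ty":-0.041,"tz":0,"ax":0,"ay":0,"az":0,"jaw":0},{"tx":-0.017,"ty":-0.041,"tz":0,"ax":0,"ay":0,"az":0,"jaw":0},{"tx":-0.017,"ty":-0.041,"tz":0.02,"ax":0,"ay":0,"az":0,"jaw":0},{"tx":-0.017,"ty":-0.041,"tz":0.02,"ax":0,"ay":0,"az":0,"jaw":0},{"tx":-0.017,"ty":-0.041,"tz":0.02,"ax":0,"ay":0,"az":0,"jaw":0},{"tx":-0.017,"ty":-0.041,"tz":0.02,"ax":0,"ay":0,"az":0,"jaw":0},{"tx":0,"ty":0,"tz":0.04,"ax":0,"ay":0,"az":0,"jaw":0}]'
python3 - <<'E'
from h import *
o=telemetry.get_obs();c=optics.camera("wrist");cv2.imwrite("pics/w1.png",c["color"][:,:,::-1])
e=np.array([.6702,.0472]);ex=np.array([.9978,.0662]);ey=np.array([-.0662,.9978]);p=o["ee_pos"][:2]-e;print(p@ex,p@ey,o["ee_pos"],o["tcp_rot"]);print(np.round(c["mount"],3).tolist(),c["K"][0])
E
```

```text
time: 2.7
ee_pos: [0.4413, -0.1073, 0.1108]
tcp_rot: [-180.0, 0.1, -176.4]
wrist_force: [-0.4, 0.9, -0.2]
opening: 0.0424
grasp_force: 0.0
-0.2386283321747767 -0.13900060401532785 [ 0.44129558 -0.10729396  0.11078871] [-1.79966462e+02  9.76252983e-02 -1.76376653e+02]
[[0.001, -0.952, -0.305, 0.078], [1.0, 0.001, 0.0, 0.0], [0.0, -0.305, 0.952, -0.143], [0.0, 0.0, 0.0, 1.0]] [344.00077082   0.         319.65624063]
```

View pics/w1.png

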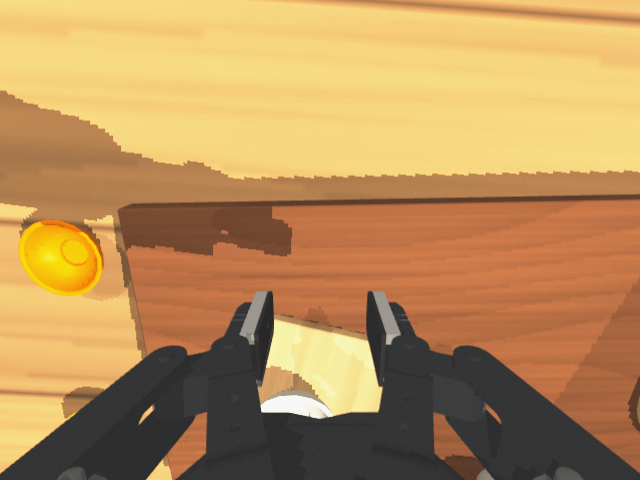

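The wrist view shows the fingers about 42 mm apart, around (255,330) and (385,330). The board's rear edge runs between and beyond them, from (275,318) to (380,340), and the stand's near edge is at row 200. Next is a slow descent, watching the force.

```bash
python3 -m handwheel '[{"tx":0,"ty":0,"tz":0.02,"ax":0,"ay":0,"az":0,"jaw":0},{"tx":0,"ty":0,"tz":0.02,"ax":0,"ay":0,"az":0,"jaw":0},{"tx":0,"ty":0,"tz":0.01,"ax":0,"ay":0,"az":0,"jaw":0},{"tx":0,"ty":0,"tz":0.003,"ax":0,"ay":0,"az":0,"jaw":0},{"tx":0,"ty":0,"tz":0.002,"ax":0,"ay":0,"az":0,"jaw":0},{"tx":0,"ty":0,"tz":0.001,"ax":0,"ay":0,"az":0,"jaw":0},{"tx":0,"ty":0,"tz":0.001,"ax":0,"ay":0,"az":0,"jaw":0},{"tx":0,"ty":0,"tz":0.001,"ax":0,"ay":0,"az":0,"jaw":0},{"tx":0,"ty":0,"tz":0,"ax":0,"ay":0,"az":0,"jaw":0},{"tx":0,"ty":0,"tz":0,"ax":0,"ay":0,"az":0,"jaw":0}]'
```

```text
time: 4.0
ee_pos: [0.4393, -0.1057, 0.0533]
tcp_rot: [-180.0, 0.0, -176.2]
wrist_force: [0.4, 0.7, -0.2]
opening: 0.0427
grasp_force: 0.0
```

```bash
python3 -m handwheel '[{"tx":0,"ty":0,"tz":0.001,"ax":0,"ay":0,"az":0,"jaw":0},{"tx":0,"ty":0,"tz":0.001,"ax":0,"ay":0,"az":0,"jaw":0},{"tx":0,"ty":0,"tz":0.001,"ax":0,"ay":0,"az":0,"jaw":0},{"tx":0,"ty":0,"tz":0.001,"ax":0,"ay":0,"az":0,"jaw":0},{"tx":0,"ty":0,"tz":0,"ax":0,"ay":0,"az":0,"jaw":0},{"tx":0,"ty":0,"tz":0,"ax":0,"ay":0,"az":0,"jaw":0},{"tx":0,"ty":0,"tz":0,"ax":0,"ay":0,"az":0,"jaw":0},{"tx":0,"ty":0,"tz":0,"ax":0,"ay":0,"az":0,"jaw":0},{"tx":0,"ty":0,"tz":0,"ax":0,"ay":0,"az":0,"jaw":0},{"tx":0,"ty":0,"tz":0,"ax":0,"ay":0,"az":0,"jaw":0}]'
```

```text
time: 5.25
ee_pos: [0.4393, -0.1057, 0.0493]
tcp_rot: [180.0, -0.0, -176.2]
wrist_force: [0.1, 0.4, -0.5]
opening: 0.0427
grasp_force: 0.0
```

```bash
python3 -m handwheel '[{"tx":0,"ty":0,"tz":0.001,"ax":0,"ay":0,"az":0,"jaw":0},{"tx":0,"ty":0,"tz":0,"ax":0,"ay":0,"az":0,"jaw":0},{"tx":0,"ty":0,"tz":0.001,"ax":0,"ay":0,"az":0,"jaw":0},{"tx":0,"ty":0,"tz":0,"ax":0,"ay":0,"az":0,"jaw":0},{"tx":0,"ty":0,"tz":0.001,"ax":0,"ay":0,"az":0,"jaw":0},{"tx":0,"ty":0,"tz":0,"ax":0,"ay":0,"az":0,"jaw":0},{"tx":0,"ty":0,"tz":0,"ax":0,"ay":0,"az":0,"jaw":0},{"tx":0,"ty":0,"tz":0,"ax":0,"ay":0,"az":0,"jaw":0},{"tx":0,"ty":0,"tz":0,"ax":0,"ay":0,"az":0,"jaw":0},{"tx":0,"ty":0,"tz":0,"ax":0,"ay":0,"az":0,"jaw":0}]'
python3 - <<'E'
from h import *
c=optics.camera("side");K,E=np.array(c["K"]),np.array(c["extrinsics"]);p=telemetry.get_obs()["ee_pos"]
q=np.linalg.inv(E)@[*p,1];u=K@q[:3];u=u/u[2];print(u)
x,y=int(u[0]),int(u[1]);cv2.imwrite("pics/s1.png",cv2.resize(c["color"][y-60:y+40,x-90:x+60,::-1],None,fx=5,fy=5,interpolation=cv2.INTER_CUBIC))
E
```

```text
time: 6.5
ee_pos: [0.4394, -0.1057, 0.0481]
tcp_rot: [-180.0, 0.1, -176.2]
wrist_force: [-7.2, 2.2, 17.6]
opening: 0.0432
grasp_force: 8.9
[333.14974624 205.77675416   1.        ]
```

View pics/s1.png

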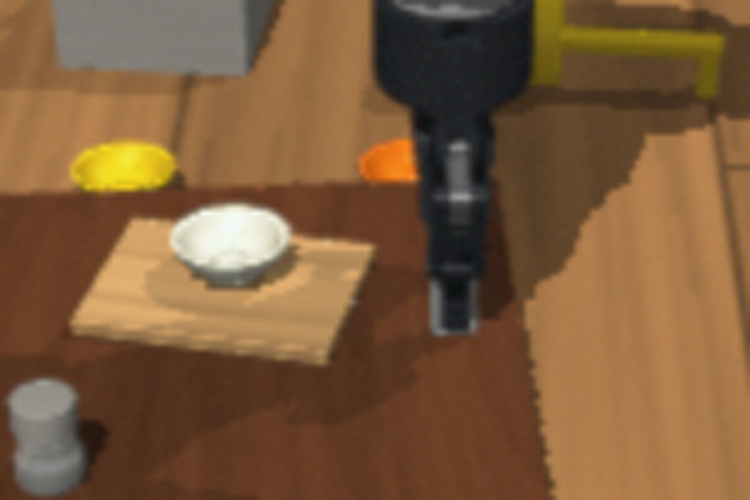

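Contact with the stand at a TCP height of about 0.048. The side crop shows the fingertips on the stand at (453,330), right behind the board's rear edge, with the dish at (230,245). I'll raise about 3 mm clear and push calmly.

```bash
python3 -m handwheel '[{"tx":0,"ty":0,"tz":-0.005,"ax":0,"ay":0,"az":0,"jaw":0},{"tx":0,"ty":0,"tz":0,"ax":0,"ay":0,"az":0,"jaw":0},{"tx":-0.008,"ty":0,"tz":0,"ax":0,"ay":0,"az":0,"jaw":0},{"tx":-0.007,"ty":0,"tz":0,"ax":0,"ay":0,"az":0,"jaw":0},{"tx":-0.004,"ty":0,"tz":0,"ax":0,"ay":0,"az":0,"jaw":0},{"tx":-0.004,"ty":0,"tz":0,"ax":0,"ay":0,"az":0,"jaw":0},{"tx":-0.004,"ty":0,"tz":0,"ax":0,"ay":0,"az":0,"jaw":0},{"tx":-0.004,"ty":0,"tz":0,"ax":0,"ay":0,"az":0,"jaw":0},{"tx":-0.004,"ty":0,"tz":0,"ax":0,"ay":0,"az":0,"jaw":0},{"tx":-0.004,"ty":0,"tz":0,"ax":0,"ay":0,"az":0,"jaw":0}]'
python3 -m handwheel '[{"tx":-0.004,"ty":0,"tz":0,"ax":0,"ay":0,"az":0,"jaw":0},{"tx":-0.004,"ty":0,"tz":0,"ax":0,"ay":0,"az":0,"jaw":0},{"tx":-0.004,"ty":0,"tz":0,"ax":0,"ay":0,"az":0,"jaw":0},{"tx":-0.004,"ty":0,"tz":0,"ax":0,"ay":0,"az":0,"jaw":0},{"tx":-0.004,"ty":0,"tz":0,"ax":0,"ay":0,"az":0,"jaw":0},{"tx":-0.004,"ty":0,"tz":0,"ax":0,"ay":0,"az":0,"jaw":0},{"tx":-0.004,"ty":0,"tz":0,"ax":0,"ay":0,"az":0,"jaw":0},{"tx":-0.004,"ty":0,"tz":0,"ax":0,"ay":0,"az":0,"jaw":0},{"tx":-0.003,"ty":0,"tz":0,"ax":0,"ay":0,"az":0,"jaw":0},{"tx":-0.001,"ty":0,"tz":0,"ax":0,"ay":0,"az":0,"jaw":0}]'
python3 - <<'E'
from h import *
o=telemetry.get_obs();e=np.array([.6702,.0472]);ex=np.array([.9978,.0662]);ey=np.array([-.0662,.9978]);p=o["ee_pos"][:2]-e;print(p@ex,p@ey)
c=optics.camera("top");cv2.imwrite("pics/t2.png",cv2.resize(c["color"][140:310,290:460,::-1],None,fx=3.5,fy=3.5,interpolation=cv2.INTER_CUBIC))
E
```

```text
time: 7.8
ee_pos: [0.4783, -0.1031, 0.0512]
tcp_rot: [-180.0, -0.0, -176.2]
wrist_force: [-1.4, -0.4, 0.1]
opening: 0.0424
grasp_force: 0.5
time: 9.05
ee_pos: [0.5143, -0.1007, 0.0512]
tcp_rot: [-180.0, -0.0, -176.2]
wrist_force: [-0.9, -1.0, -1.1]
opening: 0.0424
grasp_force: 0.5
-0.16536726380611075 -0.13728956475554238
```

View pics/t2.png

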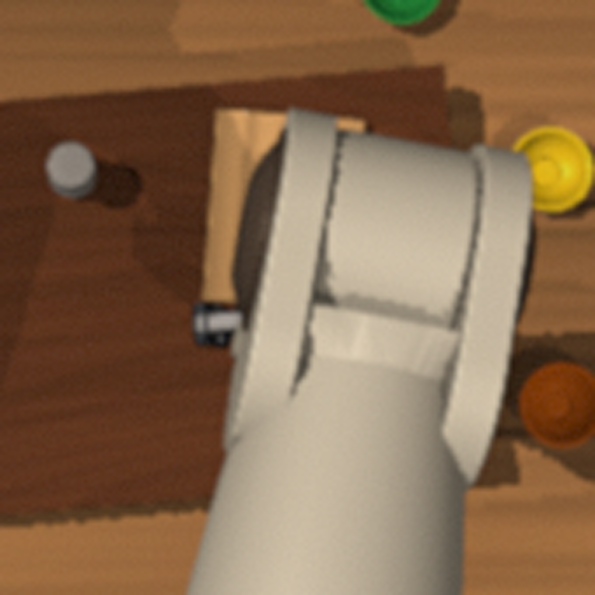

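The top view is partly hidden by the arm. It shows the board's front edge from (217,110) to (365,120) and its left edge running to (205,300), so it is still about 7° askew and turning the right way. The lever on the right finger is now about 30 mm, so I'll keep pushing and check with the side camera, which is unobstructed.

```bash
python3 -m handwheel '[{"tx":-0.002,"ty":0,"tz":0,"ax":0,"ay":0,"az":0,"jaw":0},{"tx":-0.004,"ty":0,"tz":0,"ax":0,"ay":0,"az":0,"jaw":0},{"tx":-0.004,"ty":0,"tz":0,"ax":0,"ay":0,"az":0,"jaw":0},{"tx":-0.004,"ty":0,"tz":0,"ax":0,"ay":0,"az":0,"jaw":0},{"tx":-0.004,"ty":0,"tz":0,"ax":0,"ay":0,"az":0,"jaw":0},{"tx":-0.004,"ty":0,"tz":0,"ax":0,"ay":0,"az":0,"jaw":0},{"tx":-0.004,"ty":0,"tz":0,"ax":0,"ay":0,"az":0,"jaw":0},{"tx":-0.004,"ty":0,"tz":0,"ax":0,"ay":0,"az":0,"jaw":0},{"tx":-0.004,"ty":0,"tz":0,"ax":0,"ay":0,"az":0,"jaw":0},{"tx":-0.002,"ty":0,"tz":0,"ax":0,"ay":0,"az":0,"jaw":0}]'
python3 - <<'E'
from h import *
c=optics.camera("side");im=c["color"];cv2.imwrite("pics/side3raw.png",im[:,:,::-1])
cv2.imwrite("pics/s3.png",cv2.resize(im[160:260,210:360,::-1],None,fx=5,fy=5,interpolation=cv2.INTER_CUBIC))
E
```

```text
time: 10.35
ee_pos: [0.5503, -0.0984, 0.0513]
tcp_rot: [-180.0, -0.0, -176.2]
wrist_force: [-1.1, -0.9, 0.5]
opening: 0.0429
grasp_force: 0.6
```

View pics/s3.png

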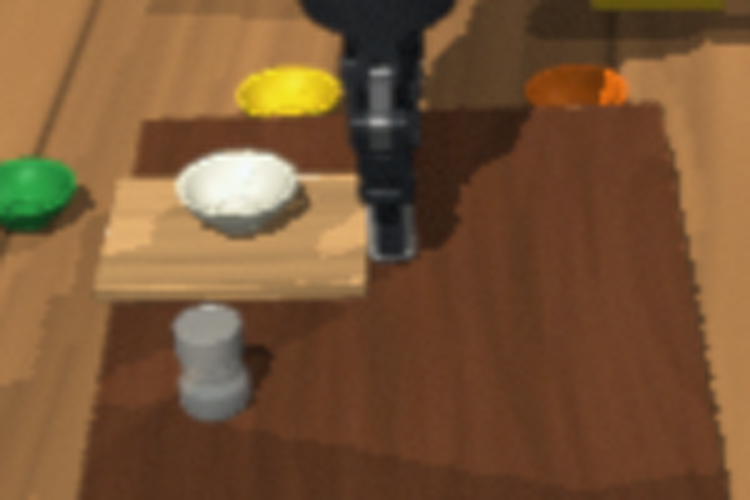

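The side crop shows the board square and flush against the finger, top-face corners near (118,180), (100,288), (366,290) and (362,178). The dish is in place at (238,195) and the pepper jar is well clear. I'll compute the remaining travel.

Run:
```python
from h import *
c=optics.camera("side");K,E=np.array(c["K"]),np.array(c["extrinsics"])
e=np.array([.6702,.0472]);ex=np.array([.9978,.0662]);ey=np.array([-.0662,.9978])
for p,z in(((118,180),.059),((100,288),.059),((366,290),.059),((362,178),.059),((145,120),.05),((107,310),.05),((82,500),.05)):
    w=ray(K,E,np.array(p)/5+[210,160],z)[:2]-e;print(p,(w@ex).round(4),(w@ey).round(4))
p=telemetry.get_obs()["ee_pos"][:2]-e;print(p@ex,p@ey)
```

```text
(118, 180) 0.011 -0.1778
(100, 288) 0.0089 -0.0805
(366, 290) -0.1181 -0.073
(362, 178) -0.1132 -0.1738
(145, 120) 0.0059 -0.2527
(107, 310) 0.006 -0.0749
(82, 500) 0.0004 0.068
-0.12922827106138535 -0.13729609392057918
```

```bash
python3 -m handwheel '[{"tx":-0.002,"ty":0,"tz":0,"ax":0,"ay":0,"az":0,"jaw":0},{"tx":-0.003,"ty":0,"tz":0,"ax":0,"ay":0,"az":0,"jaw":0},{"tx":-0.004,"ty":0,"tz":0,"ax":0,"ay":0,"az":0,"jaw":0},{"tx":-0.004,"ty":0,"tz":0,"ax":0,"ay":0,"az":0,"jaw":0},{"tx":-0.004,"ty":0,"tz":0,"ax":0,"ay":0,"az":0,"jaw":0},{"tx":-0.004,"ty":0,"tz":0,"ax":0,"ay":0,"az":0,"jaw":0},{"tx":-0.004,"ty":0,"tz":0,"ax":0,"ay":0,"az":0,"jaw":0},{"tx":-0.002,"ty":0,"tz":0,"ax":0,"ay":0,"az":0,"jaw":0},{"tx":-0.001,"ty":0,"tz":0,"ax":0,"ay":0,"az":0,"jaw":0},{"tx":0,"ty":0,"tz":0,"ax":0,"ay":0,"az":0,"jaw":0}]'
python3 - <<'E'
from h import *
c=optics.camera("top")["color"];s=optics.camera("side")["color"]
A=cv2.resize(c[140:250,325:445,::-1],(600,550),interpolation=cv2.INTER_CUBIC);cv2.imwrite("pics/t4.png",A)
cv2.imwrite("pics/s4.png",cv2.resize(s[160:260,190:340,::-1],None,fx=5,fy=5,interpolation=cv2.INTER_CUBIC))
E
```

```text
time: 11.7
ee_pos: [0.5781, -0.0965, 0.0513]
tcp_rot: [180.0, 0.0, -176.2]
wrist_force: [-0.7, -0.5, -0.6]
opening: 0.0427
grasp_force: 0.1
```

View pics/t4.png

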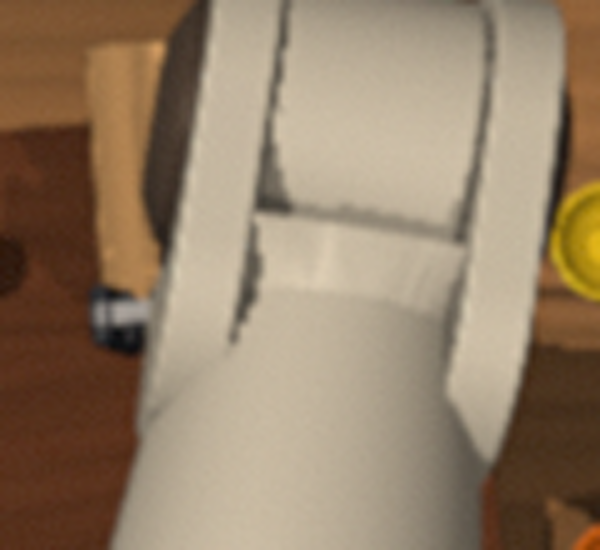

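View pics/s4.png

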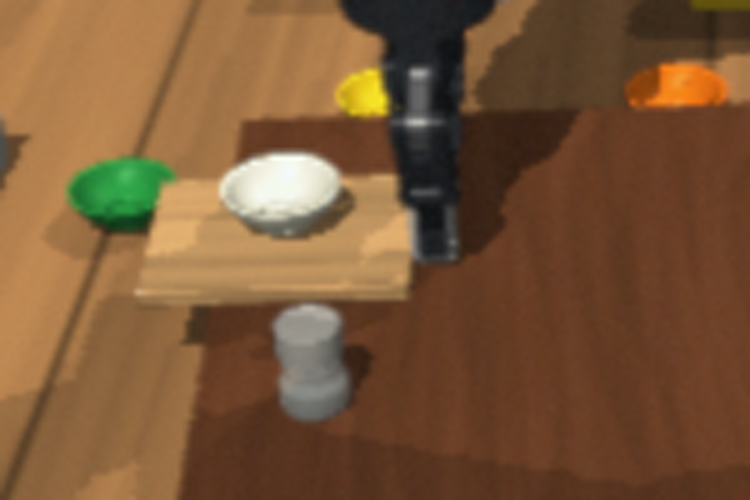

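The board front now sticks out: top crop corner (88,47) against the stand edge at (95,125), roughly 35–38 mm. The side crop shows the dish still in place at (282,195) and the pepper jar untouched. I'll back off and measure with a clear view.

```bash
python3 -m handwheel '[{"tx":0.005,"ty":0,"tz":0,"ax":0,"ay":0,"az":0,"jaw":0},{"tx":0.015,"ty":0,"tz":0,"ax":0,"ay":0,"az":0,"jaw":0},{"tx":0.02,"ty":0,"tz":0,"ax":0,"ay":0,"az":0,"jaw":0},{"tx":0.02,"ty":0,"tz":-0.01,"ax":0,"ay":0,"az":0,"jaw":0},{"tx":0.03,"ty":0,"tz":-0.03,"ax":0,"ay":0,"az":0,"jaw":0},{"tx":0.04,"ty":0,"tz":-0.03,"ax":0,"ay":0,"az":0,"jaw":0},{"tx":0.05,"ty":0,"tz":-0.03,"ax":0,"ay":0,"az":0,"jaw":0},{"tx":0.05,"ty":0,"tz":-0.03,"ax":0,"ay":0,"az":0,"jaw":0},{"tx":0.04,"ty":0,"tz":0,"ax":0,"ay":0,"az":0,"jaw":0},{"tx":0,"ty":0,"tz":0,"ax":0,"ay":0,"az":0,"jaw":0}]'
python3 - <<'E'
from h import *
c=optics.camera("top");im=c["color"];K,E=np.array(c["K"]),np.array(c["extrinsics"])
A=cv2.resize(im[140:250,325:445,::-1],(600,550),interpolation=cv2.INTER_CUBIC);cv2.imwrite("pics/t5.png",A)
cv2.imwrite("pics/top5raw.png",im[:,:,::-1])
E
```

```text
time: 13.05
ee_pos: [0.3071, -0.1144, 0.1822]
tcp_rot: [-179.9, 0.2, -176.3]
wrist_force: [1.5, 0.2, 0.4]
opening: 0.0428
grasp_force: 0.0
```

View pics/t5.png

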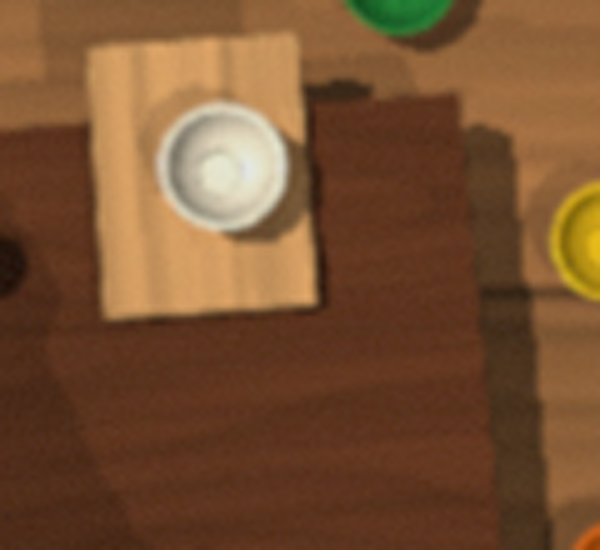

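Run:
```python
from h import *
c=optics.camera("top");K,E=np.array(c["K"]),np.array(c["extrinsics"])
W=lambda p,z:ray(K,E,np.array(p)/5+[325,140],z)[:2]
a,b=W((8,130),.05),W((458,94),.05);ey=(a-b)/np.linalg.norm(a-b);ex=np.array([ey[1],-ey[0]])
B=[W(p,.059) for p in((87,47),(298,34),(319,304),(104,319))]
for p in B:print(((p-b)@ex).round(4))
print("yaw stand",np.degrees(np.arctan2(ex[1],ex[0])));d=B[0]+B[1]-B[2]-B[3];print("yaw board",np.degrees(np.arctan2(d[1],d[0])))
print("dish off",np.linalg.norm(W((223,166),.078)-sum(B)/4))
```

```text
0.0346
0.0328
-0.096
-0.095
yaw stand 4.578154267077158
yaw board 3.656531446915973
dish off 0.008228553394631523
```

The front overhang measures about 34–35 mm from the clear view (40 mm by kinematics), and the board is square within 1°. The dish is 8 mm from centre. I'll add a 4 mm nudge for margin.

```bash
python3 -m handwheel '[{"tx":-0.02,"ty":0,"tz":0,"ax":0,"ay":0,"az":0,"jaw":0},{"tx":-0.04,"ty":0,"tz":0,"ax":0,"ay":0,"az":0,"jaw":0},{"tx":-0.05,"ty":0,"tz":0,"ax":0,"ay":0,"az":0,"jaw":0},{"tx":-0.05,"ty":0,"tz":0.03,"ax":0,"ay":0,"az":0,"jaw":0},{"tx":-0.04,"ty":0,"tz":0.03,"ax":0,"ay":0,"az":0,"jaw":0},{"tx":-0.02,"ty":0,"tz":0.03,"ax":0,"ay":0,"az":0,"jaw":0},{"tx":-0.01,"ty":0,"tz":0.03,"ax":0,"ay":0,"az":0,"jaw":0},{"tx":0,"ty":0,"tz":0.01,"ax":0,"ay":0,"az":0,"jaw":0},{"tx":0,"ty":0,"tz":0,"ax":0,"ay":0,"az":0,"jaw":0},{"tx":0,"ty":0,"tz":0,"ax":0,"ay":0,"az":0,"jaw":0}]'
```

```text
time: 14.4
ee_pos: [0.5384, -0.0992, 0.0521]
tcp_rot: [-180.0, 0.1, -176.2]
wrist_force: [-0.4, 0.6, 0.1]
opening: 0.0426
grasp_force: 0.0
```

```bash
python3 -m handwheel '[{"tx":-0.012,"ty":0,"tz":0,"ax":0,"ay":0,"az":0,"jaw":0},{"tx":-0.01,"ty":0,"tz":0,"ax":0,"ay":0,"az":0,"jaw":0},{"tx":-0.008,"ty":0,"tz":0,"ax":0,"ay":0,"az":0,"jaw":0},{"tx":-0.004,"ty":0,"tz":0,"ax":0,"ay":0,"az":0,"jaw":0},{"tx":-0.003,"ty":0,"tz":0,"ax":0,"ay":0,"az":0,"jaw":0},{"tx":-0.002,"ty":0,"tz":0,"ax":0,"ay":0,"az":0,"jaw":0},{"tx":-0.002,"ty":0,"tz":0,"ax":0,"ay":0,"az":0,"jaw":0},{"tx":-0.002,"ty":0,"tz":0,"ax":0,"ay":0,"az":0,"jaw":0},{"tx":-0.001,"ty":0,"tz":0,"ax":0,"ay":0,"az":0,"jaw":0},{"tx":0,"ty":0,"tz":0,"ax":0,"ay":0,"az":0,"jaw":0}]'
python3 -m handwheel '[{"tx":0.005,"ty":0,"tz":0,"ax":0,"ay":0,"az":0,"jaw":0},{"tx":0.015,"ty":0,"tz":0,"ax":0,"ay":0,"az":0,"jaw":0},{"tx":0.02,"ty":0,"tz":0,"ax":0,"ay":0,"az":0,"jaw":0},{"tx":0.02,"ty":0,"tz":-0.01,"ax":0,"ay":0,"az":0,"jaw":0},{"tx":0.03,"ty":0,"tz":-0.03,"ax":0,"ay":0,"az":0,"jaw":0},{"tx":0.04,"ty":0,"tz":-0.03,"ax":0,"ay":0,"az":0,"jaw":0},{"tx":0.05,"ty":0,"tz":-0.03,"ax":0,"ay":0,"az":0,"jaw":0},{"tx":0.05,"ty":0,"tz":-0.03,"ax":0,"ay":0,"az":0,"jaw":0},{"tx":0.04,"ty":0,"tz":0,"ax":0,"ay":0,"az":0,"jaw":0},{"tx":0,"ty":0,"tz":0,"ax":0,"ay":0,"az":0,"jaw":0}]'
python3 - <<'E'
from h import *
c=optics.camera("top");a=cv2.imread("pics/top5raw.png")[:,:,::-1];b=c["color"]
K,E=np.array(c["K"]),np.array(c["extrinsics"])
# board outline: bamboo edges along its centre-left columns, before vs after
for nm,im in(("before",a),("after",b)):
    g=cv2.cvtColor(im,cv2.COLOR_RGB2GRAY).astype(float)
    prof=g[190:215,350:353].mean(1); k=np.argmin(np.diff(prof)); 
    hi,lo=prof[:8].mean(),prof[-5:].mean();i=np.where(prof<(hi+lo)/2)[0][0]
    print(nm,"rear edge row",190+i-1+(prof[i-1]-(hi+lo)/2)/(prof[i-1]-prof[i]))
    hsv=cv2.cvtColor(im,cv2.COLOR_RGB2HSV);m=((hsv[:,:,1]<60)&(hsv[:,:,2]>130)).astype(np.uint8);m[:,:340]=0;m[:,400:]=0;m[:150]=0;m[200:]=0
    print("dish",np.argwhere(m).mean(0),m.sum())
cv2.imwrite("pics/t6.png",cv2.resize(b[140:250,325:445,::-1],(600,550),interpolation=cv2.INTER_CUBIC))
E
```

```text
time: 15.65
ee_pos: [0.582, -0.0963, 0.0512]
tcp_rot: [180.0, -0.0, -176.2]
wrist_force: [-0.7, 0.1, -0.4]
opening: 0.0429
grasp_force: 0.2
time: 16.9
ee_pos: [0.3111, -0.1141, 0.1822]
tcp_rot: [-179.9, 0.2, -176.3]
wrist_force: [0.7, -1.0, -0.0]
opening: 0.0428
grasp_force: 0.0
before rear edge row 202.81669847328243
dish [172.99390244 369.34756098] 492
after rear edge row 201.3813202247191
dish [171.22020202 369.17171717] 495
```

View pics/t6.png

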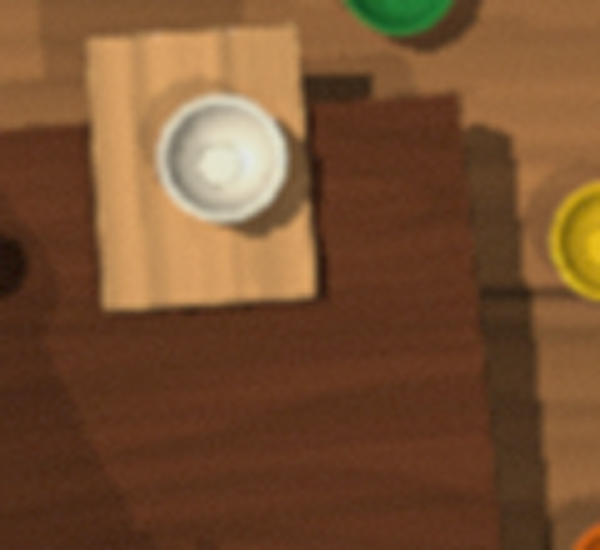

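The final view shows the board moved about 4 mm further, front edge at (87,39) to (296,26). That puts the overhang at about 38–39 mm, square, with the dish centred at (222,158) and the hand clear. I'm handing in.

```bash
python3 -c "
from workcell import workorder;print(workorder.job_done())"
```

```text
the job is handed in; nothing more can be done
None
```

I slid the board so it overhangs the stand's far edge by about 38 mm and sits square to within about 1°. The dish is about 8 mm from the board's centre and the hand is clear; I handed the job in at about 17 s, and it returned no verdict.

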